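Eject a bearing block and hold it square in the corner fixture

TASK

Push the spring ejector slide of the nest all the way in so that it drives the machined bearing block clear out of the nest's mouth, and let the slide spring back. Then carry the block to the corner fixture, set it upright and flat on the fixture plate, and press it firmly and squarely into the corner, its long side against the longer fence and its end against the shorter fence, touching both at once. Finish while still holding it there with the gripper, pressed against both fences, and leave the other things on the bench where they are.

Things in the scene. Friction and masses are not known exactly. Their poses are not given: they have to be found in the camera images.
- block_center (a point): Centre (half-way up) of the machined aluminium bearing block, a loose upright rectangular block 56 (its x) x 36 (its y) x 50 mm high (its z, up), 0.18 to 0.32 kg, flat top with a dark bore in the middle and two small dark holes. Turned by half a turn it is the same. It starts in the nest's channel, long side along the channel, its top 2 mm below the channel walls, so that it cannot be gripped until it is ejected.
- nest: Ejector nest, fixed: dark steel floor plate 220 (x) x 80 (y) x 10 mm high, origin at the centre of the plate's underside, x along the channel in the direction of ejection. The two channel walls are 12 mm thick, run from x = -105 mm to x = 0 (the mouth), are 39 mm apart inside and stand up to 62 mm above the bench. In front of the mouth the plate goes on as an open flat apron up to x = +110 mm.
- nest_mouth (a point): Middle of the channel's mouth, on top of the nest's floor plate (10 mm above the bench); axes as nest.
- ejector (a joint): Travel of the ejector slide in m: 0 at rest (sprung back), 0.070 fully in (hard stop). It moves along the nest's +x and pushes the block ahead of it. The spring takes about 2.5 N to start and 8 N at full travel, plus the friction of the block; it returns by itself. At full travel the block's rear stands about 6 mm beyond the mouth.
- ejector_tab (a point): Centre of the pressing face of the slide's upright tab, which moves with the slide; axes as nest. The face looks to the nest's -x; the tab is 30 mm wide (y), 10 mm thick (it extends from this point to +x), and stands from the pusher in the channel up to 107 mm above the bench; this point is 90 mm above the bench. The tab stands free above the channel walls (62 mm) and can be pushed there towards nest +x from behind; the space behind it is open.
- fixture: Corner fixture, fixed: dark steel plate 170 (x) x 130 (y) x 10 mm high, origin at the centre of its underside. Its top carries the two fences, at its +x and -y sides. Plate and fences are ground and oiled, so the block slides on them easily (friction about 0.2).
- long_fence: Longer fence, a steel bar fixed on the fixture plate; its frame is that of fixture (same origin). It runs along x from -70 to +40 mm, 14 mm thick, its inner face (looking to +y) at y = -35 mm; from the plate's top (10 mm) up to 28 mm above the bench.
- short_fence: Shorter fence, a steel bar fixed on the fixture plate; its frame is that of fixture (same origin). It runs along y from -27 to +39 mm, 14 mm thick, its inner face (looking to -x) at x = +45 mm; top 28 mm above the bench, so the block stands 32 mm above both fences and can be gripped there.
- corner (a point): Point where the planes of the two inner fence faces meet, on top of the fixture plate (10 mm above the bench): fixture x = 45, y = -35 mm; axes as fixture. The seated block's centre lies 28 mm from it towards fixture -x, 18 mm towards +y and 25 mm up, the block's x along the fixture's x.
- collar: Bystander: steel shaft collar, 34 mm across, 16 mm high, lying on the free corner of the fixture plate (its -x, +y corner). Origin under its centre.
- tape: Bystander: yellow tape measure standing between nest and fixture, 60 x 34 x 56 mm high.
- bottle: Bystander: small red plastic bottle, 34 mm across, 110 mm high.
- cup: Bystander: paper cup, 80 mm across, 90 mm high.
- wrench: Bystander: wrench lying on the bench.
- bolt_tray: Bystander: open tray of bolts, 100 x 140 x 40 mm.
- block: The same bearing block; this origin is the centre of its underside.
There are look-alikes about, which are no part of the job. Leave any orange look-alike of the fixture alone.

How it is judged (in metres and radians):
On the way:
1. the ejector slide is pushed fully in and the block is driven clear of the nest's mouth (value of joint ejector above 0.062 m and x of block_center in the frame of nest above 0.028 m), for 0.1 s.
At the end, for the whole second after the job is handed in: The slide is back (under 10 mm of travel); the block stands on the fixture plate with its centre within 3 mm of the seated place in x, y and z, within 0.06 rad of square and of upright, at rest, and the gripper holds it so that it presses on each of the two fences with more than 1.5 N (value of joint ejector below 0.01 m and x of block_center in the frame of fixture between 0.014 and 0.02 m and y of block_center in the frame of fixture between -0.02 and -0.014 m and z of block_center in the frame of fixture between 0.032 and 0.038 m and angle between the x axis of block_center and the x axis of fixture, either way round below 0.06 rad and angle between block_center's own z axis and vertical below 0.06 rad and contact force between block and long_fence above 1.5 N and contact force between block and short_fence above 1.5 N and contact force between block and the fingers above 1.5 N and linear speed of block below 0.02 m/s); the arm keeps its last pose, push and grip.
It fails at once if a bystander is moved by more than 3 cm (distance of any of collar, tape, bottle, cup, wrench, bolt_tray from where it was at the start of the episode above 0.03 m).
It also fails if it takes over 72 s, if anything falls off the work surface, if the arm or the gripper's body presses on something with over 40 N, if the wrist force passes 120 N, or if a joint passes its speed limit or range.

ROBOT

A 6-joint arm with a two-finger parallel gripper is mounted at the origin on the work surface. World frame = base frame: x ahead of the robot, y to its left, z up, the work surface at z = 0. Lengths are in mm, angles in degrees, forces in N, time in s.
With the tool pointing down it reaches from about 300 to 850 mm from the base axis. Payload 4.2 kg.
Tool frame: the origin (TCP) lies midway between the tips of the shut fingers; the grasp point (between the pads) lies 19 mm behind it (env.hold_point_z is the z of the grasp point in the tool frame, in mm); z points along the fingers, y is the direction in which the jaws open and shut (so a half turn about z gives the same grasp; the last joint's range is limited). The gripper opens to 91 mm and grips with 3 to 60 N. Pads are 32 mm wide; open, the fingers measure 118 mm over their backs; the gripper's body (76 mm by 178 mm) begins 60 mm behind the grasp point.
Start: joints at [74.656, 18.312, 89.639, -0, 72.044, -1.146], TCP at [141.033, 557.452, 213.976] pointing down, gripper open.
Joint ranges: [-177.97, 177.97], [-48.28, 115.42], [12.27, 149.76], [-77.06, 257.06], [2.81, 150.46], [-146.56, 146.56]. Speed limits (degrees/s): [147.25, 147.25, 180, 180, 180, 180].

INTERFACE

Orientations are given as [roll, pitch, yaw] about the fixed x, y, z axes, in that order (R = Rz(yaw) Ry(pitch) Rx(roll)).
In Python, from workcell import env, grab_frame, camera_params, spotter gives the robot as it stands. The module is installed in compiled form; this text tells all that it offers.
- The arm moves only by the shell command python3 -m jog 'ROWS' [FORCE]. ROWS is text: rows parted by semicolons, each of 7 numbers parted by spaces: the turn, a rotation vector about the world's x, y, z in units of 5 degrees (1.0 is 5 degrees), then the shift along the world's x, y, z in units of 25 mm (1.0 is 25 mm), then the opening, from 0 (shut) to 1 (fully open). A call has 1 to 5 rows; each row is the pose to reach, as a shift and turn from the pose commanded when the call began; what a row does not reach only later rows make up. A row lasts 1/8 s, in which the tool goes at most 62.5 mm and 10.7 degrees, less where a joint would pass 70% of its speed; a pose out of reach is approached as far as the arm can. A call with a gripper value outside its range is refused whole. The fingers move at their own pace and stop on an object; FORCE is the grip in N (left out, the last holds). Time passes only in rows, so rows that repeat a pose let the fingers close. It gives the time, the measured TCP pose, the force and the opening at its end, in the units of the state.
- env.state(): the state, without advancing time (a new reading comes with each control period).
- grab_frame(name): name is "scene" or "side" or "wrist"; returns the picture (384x512x3 uint8, red, green, blue); there is no depth.
- camera_params(name): a dict with "K" (3x3 intrinsics, pixels), "rvec" (rotation vector, rad) and "tvec" (3), from world to camera coordinates, as OpenCV has them. Camera axes: x right, y down, z forward; pixel columns grow to the right and rows downward; lengths in mm; the calibration is good to about 2 mm. A picture is of the moment at which its call begins: read the wrist's pose just before it. camera_params takes no time and is no camera call; for the wrist camera it gives the pose at the moment of the call.
- env.job_done(): hands the job in, once; it reports no verdict.
Trained networks look in the newest picture that a camera, given by its name, has taken for a name from the list of things; names that differ only in an ending like _2 or _b are one class to them, and where a whole thing is asked for, a point or a joint stands for the part that bears it (a point fixed in the world has none). Each returns a list of dicts, best first, with "conf" (0 to 1); they miss things now and then, are a little off and sometimes report something else, mostly with a low value. They report only what shows in the picture. A call takes as long as a camera call. They do not tell look-alikes from the thing itself.
- spotter.look_for(query, camera): "box" ([left, top, width, height] in pixels, round what is visible of it).
- spotter.trace(query, camera): "region" (384x512 bool, what is visible of it) and "box" ([left, top, width, height] in pixels, round what is visible of it).
The state is a dict: "time_s": time; "qpos": joint angles; "qvel": joint speeds; "effort": joint torques, N m; "ee_pos": TCP position; "ee_rot": TCP orientation; "force": force on the tool from outside, world axes, zero at the start; "torque": the same for the moment, N m; "gripper_width": finger opening in mm.
Only numpy, scipy, OpenCV 4.12 (cv2) and the standard library are available. Lean on these libraries where they do the work, as an engineer would, in place of code of your own. Each camera call takes 0.05 s, during which the arm holds its last target. There are 200 camera calls.

## Working session

There is one attempt and no reset: what is moved stays moved. The work goes in short steps, Python scripts to look and compute and a shell command to move; the robot and the scene stay as the last step left them, time stands still between calls to the robot, and variables do not carry over. Pictures are saved under pics/ and viewed, about 8 in all and at most 12, crops included, and the job is handed in when it is done.

```bash
mkdir -p pics; python3 - <<'E'
from workcell import env, grab_frame, camera_params, spotter
import cv2,numpy as np
for c in ["scene","side"]:
    f=grab_frame(c); cv2.imwrite(f"pics/{c}0.png",f[:,:,::-1])
    for q in ["nest","fixture","block","ejector_tab","long_fence"]:
        print(c,q,[(r["box"],round(r["conf"],2)) for r in spotter.look_for(q,c)][:4])
    p=camera_params(c);R=cv2.Rodrigues(np.array(p["rvec"]))[0];print(-R.T@np.array(p["tvec"]).ravel())
print(env.state(),env.hold_point_z)
E
```

```text
scene nest [([283.0, 204.9, 79.1, 38.1], 0.9)]
scene fixture [([219.2, 126.6, 55.0, 43.1], 0.91), ([295.2, 142.8, 58.8, 51.8], 0.64), ([158.7, 161.7, 57.5, 48.8], 0.56), ([345.0, 205.5, 8.9, 15.9], 0.26)]
scene block [([322.1, 207.7, 23.2, 16.5], 0.51)]
scene ejector_tab [([345.4, 205.3, 15.2, 18.2], 0.7), ([283.8, 206.3, 79.8, 35.5], 0.61)]
scene long_fence [([166.5, 164.7, 19.0, 23.3], 0.46), ([226.4, 126.8, 17.9, 26.3], 0.44)]
[1201.59183219  286.71255013 1002.14502949]
side nest [([187.4, 148.6, 65.5, 57.2], 0.97)]
side fixture [([187.5, 238.9, 79.5, 53.4], 0.95), ([284.0, 226.8, 77.6, 49.3], 0.92), ([130.6, 198.7, 72.2, 41.8], 0.6)]
side block [([198.6, 167.5, 20.3, 19.0], 0.72), ([185.7, 151.8, 63.0, 53.3], 0.38), ([294.4, 294.6, 78.7, 74.1], 0.29)]
side ejector_tab [([202.7, 168.1, 18.7, 18.0], 0.5), ([197.2, 153.9, 4.1, 20.1], 0.47)]
side long_fence [([215.3, 258.2, 38.0, 25.8], 0.88), ([149.3, 214.3, 34.7, 18.5], 0.71), ([314.6, 246.5, 28.4, 20.3], 0.65)]
[-220.52707774 -884.67112373  761.42419484]
{'time_s': 0.6, 'qpos': array([ 7.46572169e+01,  1.83120344e+01,  8.96389555e+01,  1.03869427e-03,
        7.20450126e+01, -1.14720187e+00]), 'qvel': array([-0.00701394, -0.03513253, -0.01460429, -0.0554261 ,  0.04024883,
       -0.10324891]), 'effort': array([ 6.02941618e-04, -4.12123847e+01, -2.32135695e+01,  7.29011139e-02,
        3.78847844e-02, -1.96117026e-05]), 'ee_pos': array([141.01788192, 557.45121045, 213.97487887]), 'ee_rot': array([ 1.79995984e+02, -9.07899857e-04,  1.65804099e+02]), 'force': array([ 0.22191789, -0.12711398,  0.16024136]), 'torque': array([ 0.02712507, -0.07268794,  0.0320672 ]), 'gripper_width': 91.22282564380036} -18.8
```

```bash
python3 -c "
import cv2,numpy as np
a=cv2.imread('pics/scene0.png');b=cv2.imread('pics/side0.png')
cv2.imwrite('pics/s0.png',cv2.resize(a,(800,600)));cv2.imwrite('pics/s1.png',cv2.resize(b,(800,600)))"
```

```text
(no output)
```

View pics/s0.png

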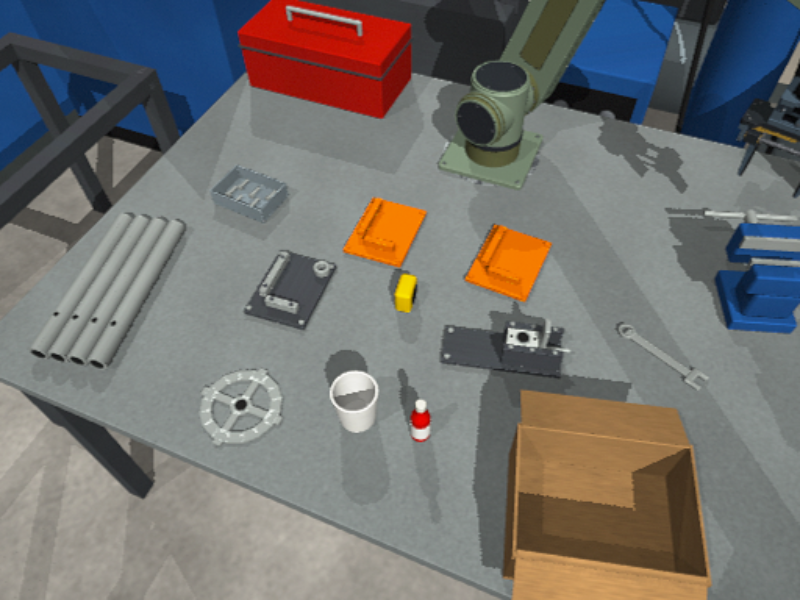

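View pics/s1.png

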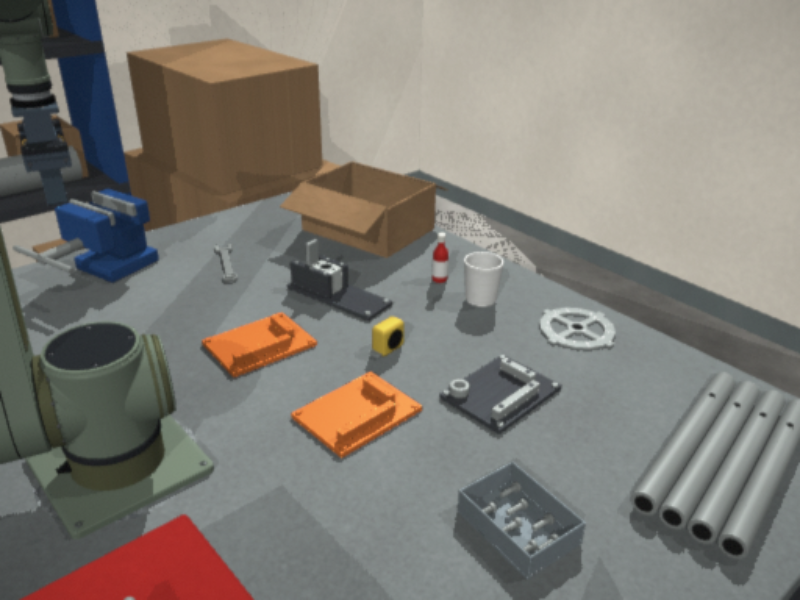

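The true fixture is the dark one (scene ~ (290,290) of the 800-px picture; side ~ (500,393)). The nest's apron points to image left in the scene view, roughly world -y. The two orange ones are look-alikes.

```bash
cat > h.py <<'E'
import cv2,numpy as np
from workcell import env, grab_frame, camera_params, spotter
def cam(c):
    p=camera_params(c);return np.array(p["K"]),np.array(p["rvec"],float).ravel(),np.array(p["tvec"],float).ravel()
def ray(P,uv,z):
    K,r,t=P;R=cv2.Rodrigues(r)[0];C=-R.T@t
    d=R.T@np.linalg.inv(K)@np.array([uv[0],uv[1],1.]);return (C+d*(z-C[2])/d[2])
def proj(P,X):
    K,r,t=P;return cv2.projectPoints(np.array(X,float).reshape(-1,3),r,t,K,None)[0].reshape(-1,2)
E
python3 - <<'E'
from h import *
S=cam("scene");D=cam("side")
np.set_printoptions(precision=1,suppress=True)
for n,P,pts,z in [("fix",S,[(283,250),(337,258),(302,328),(245,313)],10),("fixside",D,[(440,394),(508,356),(561,388),(498,432)],10),("nest",S,[(443,326),(441,361),(563,374)],10),("tabtop",S,[(547,322)],107),("tabtop side",D,[(311,241)],107),("block top",S,[(523,338)],60),("tape",S,[(406,278)],56),("cup",S,[(355,380)],90),("bottle",S,[(421,404)],110),("box rim",S,[(520,393),(683,410),(516,430)],100)]:
    print(n,[ray(P,np.array(p)*.64,z)[:2] for p in pts])
W=cam("wrist");R=cv2.Rodrigues(W[1])[0];print("wristcam pos",-R.T@W[2],"axes rows",R, W[0])
E
```

```text
fix [array([ 479.4, -308.9]), array([ 456.1, -191.9]), array([ 643.3, -174.3]), array([ 654.3, -296. ])]
fixside [array([ 469.9, -193.9]), array([ 641.2, -191.5]), array([ 639.6, -313.8]), array([ 473.6, -322.3])]
nest [array([535.2,  76.4]), array([611., 101.]), array([552.2, 316.7])]
tabtop [array([523.3, 262.1])]
tabtop side [array([526.2, 257.2])]
block top [array([538.7, 230. ])]
tape [array([486.2, -21.2])]
cup [array([748.4,  -4. ])]
bottle [array([757.8, 118.7])]
box rim [array([672.7, 258.3]), array([603.5, 506.3]), array([738.3, 271.1])]
wristcam pos [ 58.8 576.6 384.5] axes rows [[ 0.2  1.  -0. ]
 [ 0.9 -0.2  0.3]
 [ 0.3 -0.1 -1. ]] [[296.9   0.  255.6]
 [  0.  296.9 193.2]
 [  0.    0.    1. ]]
```

```bash
python3 -m jog '-0 0 -6 7.5 -6 1.8 0;0 0 -6 7.5 -6 1.8 0;0 0 -6 7.5 -6 1.8 0;0 0 -6 7.5 -6 1.8 0;0 0 -6 7.5 -6 1.8 0' && python3 -m jog '0 0 -5.8 7.6 -5.7 0 0;0 0 -5.8 7.6 -5.7 0 0;0 0 -5.8 7.6 -5.7 0 0;0 0 -5.8 7.6 -5.7 0 0;0 0 -5.8 7.6 -5.7 0 0' && python3 - <<'E'
from h import *
print(env.state()["ee_pos"],env.state()["ee_rot"])
W=cam("wrist");f=grab_frame("wrist");np.savez("w1.npz",f=f,K=W[0],r=W[1],t=W[2])
cv2.imwrite("pics/w1.png",cv2.resize(f[:,:,::-1],(800,600)))
E
```

```text
time_s: 1.23
ee_pos: [331.4, 405.6, 260.0]
ee_rot: [179.9, 0.0, 135.5]
force: [-0.8, 0.6, -0.1]
gripper_width: 44.3
time_s: 1.85
ee_pos: [520.2, 263.8, 258.1]
ee_rot: [-180.0, 0.0, 106.6]
force: [-1.4, -0.3, -0.3]
gripper_width: 0.7
[520.20662174 263.82767201 258.06260152] [-1.79961453e+02  1.51229570e-02  1.06607942e+02]
```

View pics/w1.png

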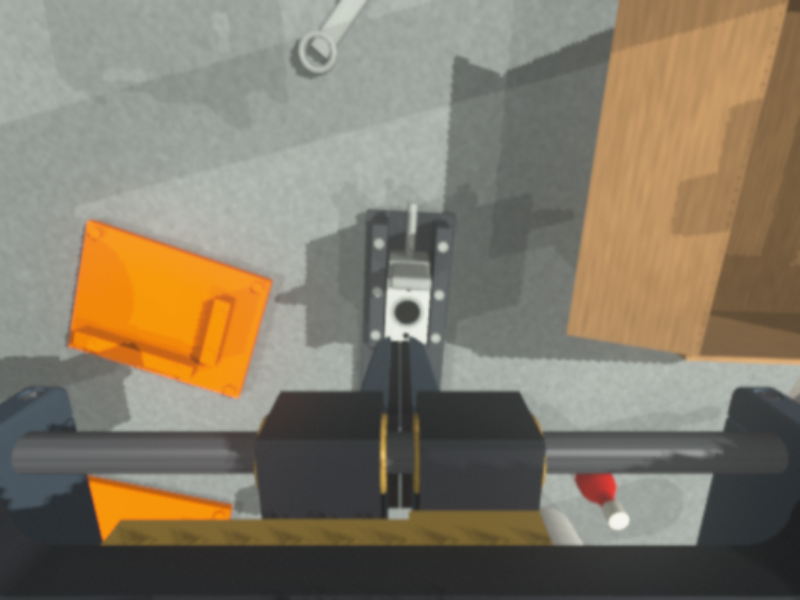

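The wrist view shows the block's bore at (407,313), wall bolts at both sides of the channel and the tab at about (410,272), with the channel running almost straight down the picture.

```bash
python3 - <<'E'
from h import *
np.set_printoptions(precision=1,suppress=True)
d=np.load("w1.npz");P=(d["K"],d["r"],d["t"])
L=[ray(P,np.array(p)*.64,62)[:2] for p in [(379,243),(376,293),(375,335)]]
R=[ray(P,np.array(p)*.64,62)[:2] for p in [(442,246),(438,295),(436,337)]]
L=np.array(L);R=np.array(R);m=(L+R)/2;print(L,R,m)
for s in (L,R,m):
    v=s[2]-s[0];print(np.degrees(np.arctan2(v[1],v[0])))
print("wall gap",np.linalg.norm(R-L,axis=1))
print("bore",ray(P,np.array((407,313))*.64,60))
print("plate rear corners",[ray(P,np.array(p)*.64,10)[:2] for p in [(368,210),(454,213)]])
print("tab top far/near edge",[ray(P,np.array(p)*.64,107)[:2] for p in [(390,255),(430,255),(391,264),(430,264)]])
# crop
f=d["f"][120:230,190:330,::-1];cv2.imwrite("pics/c1.png",cv2.resize(f,None,fx=5,fy=5,interpolation=cv2.INTER_CUBIC))
E
```

```text
[[499.2 276.1]
 [508.2 235.5]
 [517.5 199.6]] [[548.  288.2]
 [557.6 248.5]
 [567.5 212.7]] [[523.6 282.1]
 [532.9 242. ]
 [542.5 206.1]]
-76.5716077439673
-75.51948646608942
-76.0477981573236
wall gap [50.3 51.1 51.7]
bore [537.9 225.5  60. ]
plate rear corners [array([482.1, 292.2]), array([556.3, 311.6])]
tab top far/near edge [array([508.6, 278.4]), array([535.5, 286.5]), array([511.1, 272.4]), array([537.5, 280.3])]
```

View pics/c1.png

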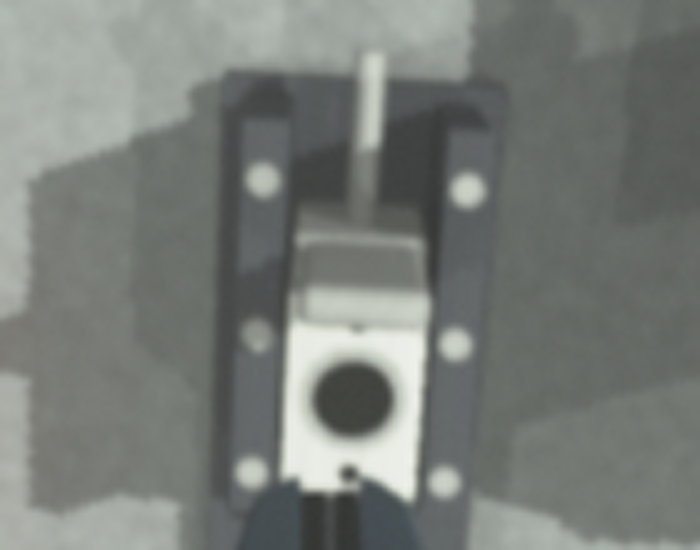

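```bash
python3 - <<'E'
from h import *
np.set_printoptions(precision=1,suppress=True)
d=np.load("w1.npz");P=(d["K"],d["r"],d["t"])
a=np.radians(-75.7);u=np.array([np.cos(a),np.sin(a)]);b=np.array([537.9,225.5])
for n,p,z in [("rear top",(303,290),107),("rear top",(430,292),107),("front top",(305,322),107),("front top",(428,328),107),("rear plate",(222,72),10),("rear plate",(508,85),10)]:
    X=ray(P,np.array(p)/5+[190,120]-.4,z)[:2];w=X-b;print(n,X,"nest x",w@u-36,"y",-u[1]*w[0]+u[0]*w[1])
E
```

```text
rear top [513.8 262.9] nest x -78.2157351635931 y -14.117543820688788
rear top [541.1 270.6] nest x -78.92151968714333 y 14.241833829959752
front top [516.3 255.9] nest x -70.82432126271223 y -13.40478666778287
front top [543.2 262.5] nest x -70.56221856199113 y 14.302434738479263
rear plate [480.  292.1] nest x -114.84907838826908 y -39.695162636715295
rear plate [557.3 311.5] nest x -114.54421730941928 y 40.03752325829468
```

```bash
python3 -m jog '0 0 -0.46 -0.15 1.86 0 0;0 0 -0.46 -0.15 1.86 -2 0;0 0 -0.46 -0.15 1.86 -4 0;0 0 -0.46 -0.15 1.86 -6 0;0 0 -0.46 -0.15 1.86 -7.3 0' 40 && python3 -m jog '0 0 0 0 0 0 0'
```

```text
time_s: 2.52
ee_pos: [511.7, 312.7, 74.1]
ee_rot: [-179.8, 0.0, 104.6]
force: [-0.3, 0.0, 0.4]
gripper_width: 0.2
time_s: 2.65
ee_pos: [511.5, 312.0, 74.1]
ee_rot: [-179.6, 0.1, 104.6]
force: [-0.1, -0.2, 0.5]
gripper_width: 0.7
```

```bash
python3 -m jog '0 0 0 0.26 -0.4 0 0;0 0 0 0.36 -0.8 0 0;0 0 0 0.41 -1.0 0 0;0 0 0 0.46 -1.2 0 0;0 0 0 0.5 -1.36 0 0' && python3 -m jog '0 0 0 0.1 -0.39 0 0;0 0 0 0.2 -0.78 0 0;0 0 0 0.25 -0.97 0 0;0 0 0 0.3 -1.16 0 0;0 0 0 0.35 -1.36 0 0'
```

```text
time_s: 3.28
ee_pos: [527.8, 278.2, 77.4]
ee_rot: [179.9, -0.1, 104.5]
force: [-1.1, 5.7, 3.3]
gripper_width: 0.6
time_s: 3.9
ee_pos: [535.9, 244.9, 77.2]
ee_rot: [179.9, -0.2, 104.5]
force: [-3.3, 6.5, 4.4]
gripper_width: 0.5
```

```bash
python3 -m jog '0 0 0 0 -0.3 0 0;0 0 0 0.05 -0.55 0 0;0 0 0 0.1 -0.8 0 0;0 0 0 0.16 -1.05 0 0;0 0 0 0.2 -1.2 0 0' && python3 -m jog '0 0 0 0.04 -0.15 0 0;0 0 0 0.07 -0.27 0 0;0 0 0 0.1 -0.39 0 0;0 0 0 0.1 -0.39 0 0'
```

```text
time_s: 4.53
ee_pos: [542.5, 217.8, 77.4]
ee_rot: [179.7, -0.5, 104.3]
force: [-2.7, 21.1, 1.3]
gripper_width: 0.7
time_s: 5.03
ee_pos: [542.6, 217.4, 77.7]
ee_rot: [179.6, -1.4, 104.1]
force: [-8.2, 44.3, 0.3]
gripper_width: 0.4
```

```bash
python3 -m jog '0 0 0 -0.12 0.47 0 0;0 0 0 -0.22 0.87 0 0;0 0 0 -0.34 1.35 0 0;0 0 0 -0.5 1.95 0 0;0 0 0 -0.66 2.6 0 0' && python3 -m jog '0 0 0 -0.2 0.8 0 0;0 0 0 -0.42 1.65 0 0;0 0 0 -0.42 1.65 0 0;0 0 0 -0.42 1.65 2 0.6;0 0 0 -0.42 1.65 4 0.9' && python3 - <<'E'
from h import *
print(env.state()["ee_pos"],env.state()["ee_rot"])
W=cam("wrist");f=grab_frame("wrist");np.savez("w2.npz",f=f,K=W[0],r=W[1],t=W[2])
for q in ["block","ejector_tab"]: print(q,[(r["box"],round(r["conf"],2)) for r in spotter.look_for(q,"wrist")][:3])
cv2.imwrite("pics/w2.png",cv2.resize(f[:,:,::-1],(800,600)))
E
```

```text
time_s: 5.65
ee_pos: [527.7, 269.6, 76.7]
ee_rot: [179.9, -0.0, 104.5]
force: [0.6, 2.6, 1.3]
gripper_width: 0.4
time_s: 6.28
ee_pos: [516.0, 308.9, 176.8]
ee_rot: [-179.8, 0.1, 104.5]
force: [0.8, -0.3, 0.2]
gripper_width: 17.9
[515.98561527 308.88681798 176.77686478] [-1.79848335e+02  1.03916547e-01  1.04502599e+02]
block [([242.4, 271.2, 32.1, 58.6], 0.98)]
ejector_tab [([241.9, 179.4, 31.0, 77.5], 0.8), ([240.9, 272.6, 28.2, 58.8], 0.72)]
```

View pics/w2.png

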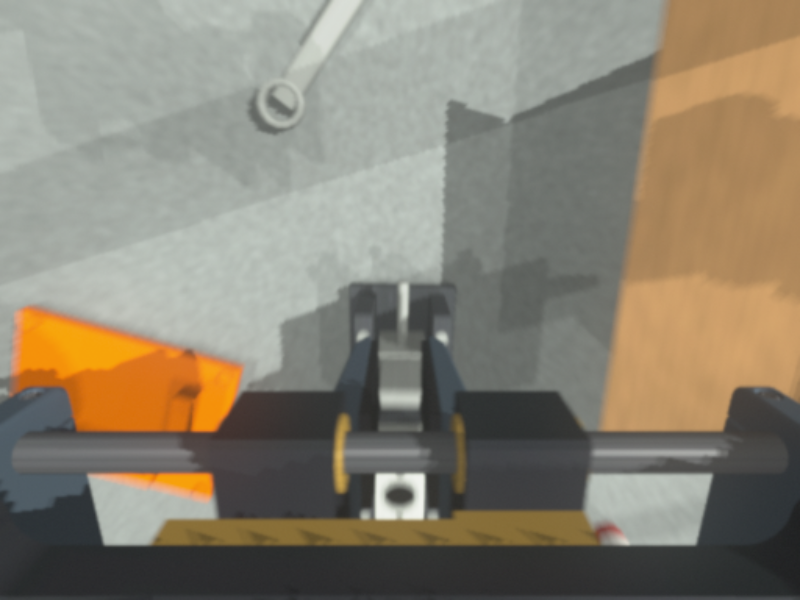

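The block is out, bore at (400,495) seen between the fingers. The tab, at about (400,385), is back near rest.

```bash
python3 - <<'E'
from h import *
np.set_printoptions(precision=1,suppress=True)
d=np.load("w2.npz");P=(d["K"],d["r"],d["t"])
a=np.radians(-75.7);u=np.array([np.cos(a),np.sin(a)]);b=np.array([537.9,225.5])
for n,p,z in [("bore",(400,495),60),("tab rear top",(400,402),107),("left edge near",(374,518),60),("right",(425,518),60),("tl",(376,476),60),("tr",(424,476),60)]:
    X=ray(P,np.array(p)*.64,z)[:2];w=X-b;print(n,X,"nest x",w@u-36,"y",-u[1]*w[0]+u[0]*w[1])
S=cam("scene");f=grab_frame("scene")
print([(r["box"],round(r["conf"],2)) for r in spotter.look_for("block","scene")][:3])
f=f[190:260,270:380,::-1];cv2.imwrite("pics/c2.png",cv2.resize(f,None,fx=7,fy=7,interpolation=cv2.INTER_CUBIC))
E
```

```text
bore [555.6 156. ] nest x 35.67308669629769 y -0.018366464533361437
tab rear top [529.3 257.5] nest x -69.1554074115841 y -0.4455148860668219
left edge near [541.8 130.6] nest x 56.89442806978548 y -19.690202414740547
right [579.3 140.4] nest x 56.64024729614894 y 19.080921968313362
tl [534.3 167.9] nest x 18.92185162251083 y -17.754851062456666
tr [568.4 176.8] nest x 18.702555761468886 y 17.55694482522936
[]
```

View pics/c2.png

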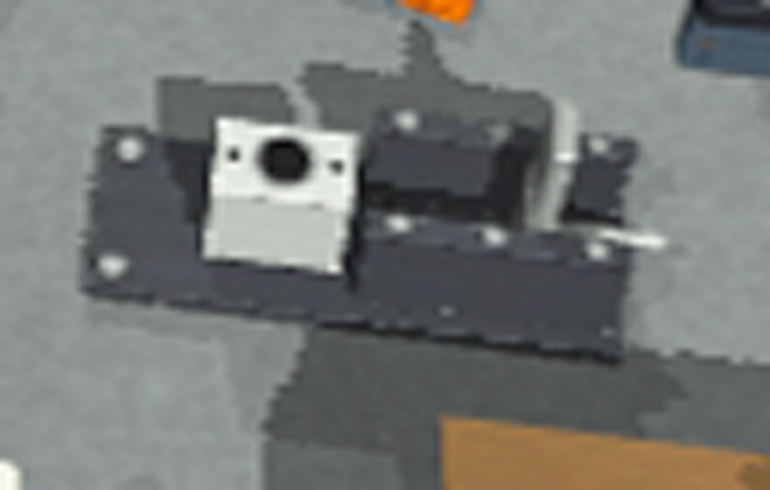

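```bash
python3 -m jog '0 0 0 0.6 -2.3 0 0.9;0 0 0 1.2 -4.5 0 0.9;0 0 0 1.58 -6.1 0 0.9;0 0 0 1.58 -6.1 -1 0.9;0 0 0 1.58 -6.1 -2 0.9' && python3 - <<'E'
from h import *
s=env.state();print(s["ee_pos"],s["ee_rot"],s["gripper_width"])
W=cam("wrist");f=grab_frame("wrist")
print(W[0],cv2.Rodrigues(W[1])[0].T@-W[2],[(r["box"],round(r["conf"],2)) for r in spotter.look_for("block","wrist")][:3])
E
```

```text
time_s: 7.15
ee_pos: [554.9, 155.9, 124.0]
ee_rot: [-179.8, 0.0, 104.4]
force: [-0.3, -0.4, 0.0]
gripper_width: 81.8
[554.90099167 155.92074556 123.95330212] [-1.79788830e+02  1.91055406e-02  1.04407930e+02] 81.77484858206725
[[296.87391721   0.         255.558604  ]
 [  0.         296.87391721 193.21968922]
 [  0.           0.           1.        ]] [534.4923421  236.67399011 294.40884418] [([236.3, 157.0, 44.3, 74.1], 0.56)]
```

```bash
python3 -m jog '0 0 0 0.02 0 -1.5 0.9;0 0 0 0.02 0 -2.8 0.9;0 0 0 0.02 0 -3.56 0.9;0 0 0 0.02 0 -3.56 0;0 0 0 0.02 0 -3.56 0' 40 && python3 -m jog '0 0 0 0 0 0 0;0 0 0 0 0 0 0;0 0 0 0 0 0 0;0 0 0 0 0 0 0'
```

```text
time_s: 7.88
ee_pos: [557.1, 157.6, 38.3]
ee_rot: [179.9, 0.0, 104.5]
force: [-0.1, -0.2, -0.3]
gripper_width: 64.8
time_s: 8.38
ee_pos: [556.4, 157.4, 37.9]
ee_rot: [-180.0, 0.0, 104.5]
force: [-1.2, -0.9, 4.5]
gripper_width: 35.5
```

```bash
python3 -m jog '0 0 0 0 0 1 0;0 0 0 0 0 3 0;0 0 0 0 0 5 0;0 0 0 0 0 7 0;0 0 0 0 0 8 0' && python3 -m jog '0 0 2 0.3 -1.5 0 0;0 0 4 0.6 -3.5 0 0;0 0 6 0.9 -5.5 0 0;0 0 8 1.2 -7.5 0 0;0 0 9 1.4 -9 0 0' && python3 -m jog '0 0 2 0.3 -2 0 0;0 0 4 0.7 -4 0 0;0 0 5.6 1 -6 0 0;0 0 6.1 1.14 -7.3 0 0;0 0 6.1 1.14 -7.3 0 0' && python3 - <<'E'
from h import *
s=env.state();print(s["ee_pos"],s["ee_rot"],s["gripper_width"])
W=cam("wrist");f=grab_frame("wrist");np.savez("w3.npz",f=f,K=W[0],r=W[1],t=W[2])
cv2.imwrite("pics/w3.png",cv2.resize(f[:,:,::-1],(800,600)))
E
```

```text
time_s: 9.0
ee_pos: [557.4, 157.7, 240.2]
ee_rot: [179.8, -0.0, 104.5]
force: [-0.4, 0.8, -3.4]
gripper_width: 35.5
time_s: 9.62
ee_pos: [591.4, -69.6, 236.7]
ee_rot: [-180.0, -0.0, 149.6]
force: [0.6, 0.1, -2.4]
gripper_width: 35.7
time_s: 10.25
ee_pos: [619.7, -252.5, 235.9]
ee_rot: [180.0, -0.1, 179.8]
force: [-0.2, 0.5, -2.7]
gripper_width: 35.9
[ 619.68073103 -252.46971937  235.91622115] [ 1.79979047e+02 -9.27797368e-02  1.79806213e+02] 35.858486856197445
```

View pics/w3.png

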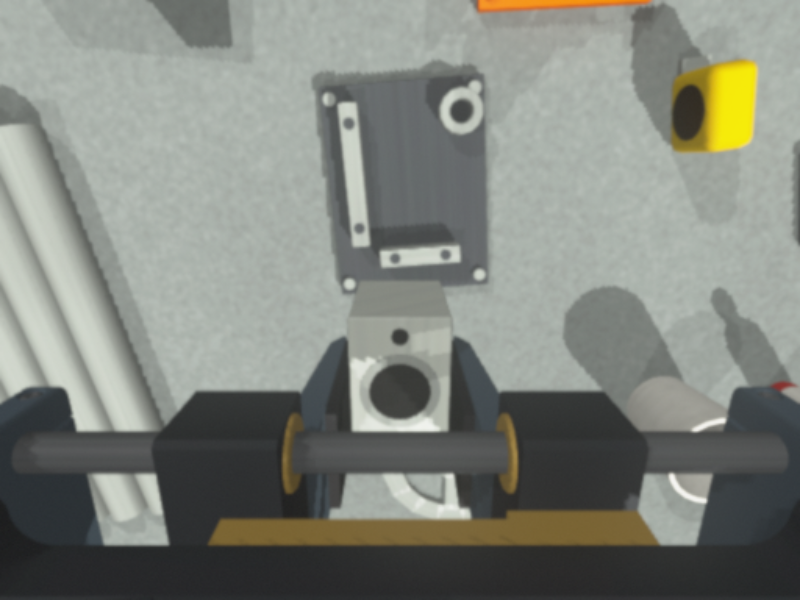

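Clear view of the fixture: long fence top from (348,102) to (361,245), short fence top from (380,258) to (460,252), plate corners near (320,80), (482,72), (489,285), (345,293). The block is held straight and the bystanders are untouched.

```bash
python3 - <<'E'
from h import *
from scipy.optimize import least_squares
np.set_printoptions(precision=1,suppress=True)
d=np.load("w3.npz");P=(d["K"],d["r"],d["t"])
obs=[((338,103),(-70,-49,28)),((357,102),(-70,-35,28)),((369,244),(40,-35,28)),((352,246),(40,-49,28)),((380,249),(45,-27,28)),((460,243),(45,39,28)),((461,261),(59,39,28)),((381,268),(59,-27,28)),((482,72),(-85,65,10)),((489,285),(85,65,10)),((345,293),(85,-65,10)),((319,82),(-85,-65,10))]
uv=np.array([o[0] for o in obs])*.64;M=np.array([o[1] for o in obs],float)
def W(p):
    c,s=np.cos(p[2]),np.sin(p[2]);return np.c_[p[0]+c*M[:,0]-s*M[:,1],p[1]+s*M[:,0]+c*M[:,1],M[:,2]]
r=least_squares(lambda p:(proj(P,W(p))-uv).ravel(),[556,-254,0],loss="soft_l1",x_scale=[1,1,.01])
p=r.x;print(p[:2],np.degrees(p[2]));print(proj(P,W(p))-uv)
c,s=np.cos(p[2]),np.sin(p[2])
for n,q in [("seated",(17,-17)),("stage",(5,-5))]: print(n,p[0]+c*q[0]-s*q[1],p[1]+s*q[0]+c*q[1])
# held block bore -> tool offset
print("bore",ray(P,np.array((400,391))*.64,235.9+60-37.9), "front hole",ray(P,np.array((400,337))*.64,235.9+60-37.9))
g=d["f"][40:200,190:330,::-1].copy()
cv2.imwrite("pics/c3.png",cv2.resize(g,None,fx=3.5,fy=3.5,interpolation=cv2.INTER_CUBIC))
E
```

```text
[ 561.1 -246.3] 4.064133736957624
[[-0.1 -0.8]
 [-0.4 -1.1]
 [ 0.6  0.5]
 [ 0.6  0. ]
 [ 0.   0.7]
 [ 0.   0.8]
 [-0.3 -0.1]
 [ 0.3 -0.9]
 [ 1.8 -0.1]
 [-0.3 -1.1]
 [-1.8  0.4]
 [-0.5  2.2]]
seated 579.2165166255344 -262.0462138093838
stage 566.3962159239444 -250.9268662601427
bore [ 614.5 -253.9  258. ] front hole [ 593.9 -253.9  258. ]
```

```bash
python3 -m jog '0 0 0.85 -1 0.1 0 0;0 0 0.85 -2.03 0.1 -1.5 0;0 0 0.85 -2.03 0.1 -3.5 0;0 0 0.85 -2.03 0.1 -5.5 0;0 0 0.85 -2.03 0.1 -7 0' && python3 -m jog '0 0 0 0 0 -0.4 0;0 0 0 0 0 -0.5 0;0 0 0 0 0 -0.5 0;0 0 0 0 0 -0.5 0' && python3 - <<'E'
from h import *
s=env.state();print(s["ee_pos"],s["ee_rot"],s["gripper_width"],s["force"])
for c in ["scene","side"]:
    f=grab_frame(c)
    x,y=(140,140) if c=="scene" else (265,205)
    cv2.imwrite(f"pics/c4{c}.png",cv2.resize(f[y:y+100,x:x+110,::-1],None,fx=5,fy=5,interpolation=cv2.INTER_CUBIC))
a=cv2.imread("pics/c4scene.png");b=cv2.imread("pics/c4side.png");cv2.imwrite("pics/c4.png",cv2.resize(np.hstack([a,b]),(800,364)))
E
```

```text
time_s: 10.92
ee_pos: [568.3, -245.5, 60.5]
ee_rot: [179.9, -0.1, -175.7]
force: [0.1, -0.7, -2.5]
gripper_width: 35.8
time_s: 11.42
ee_pos: [570.3, -247.9, 51.6]
ee_rot: [-179.9, 0.2, -175.7]
force: [-0.5, -0.8, -2.5]
gripper_width: 35.7
[ 570.25629873 -247.87949706   51.62538028] [-1.79923167e+02  1.56128049e-01 -1.75745749e+02] 35.68415303745896 [-0.4947971  -0.75842924 -2.4702541 ]
```

View pics/c4.png

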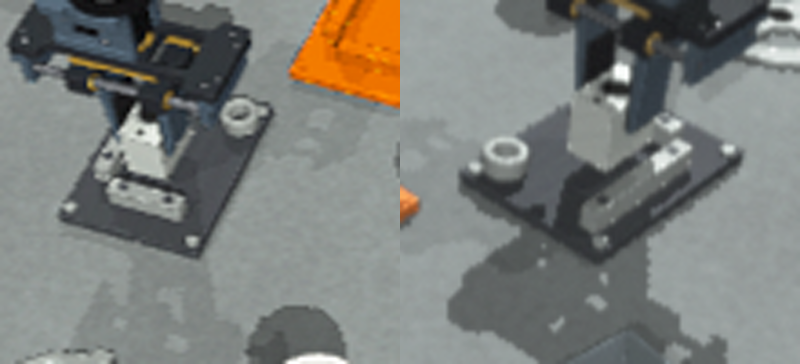

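The block hangs upright above the plate inside both fences, clear of the collar. Lowering it.

```bash
python3 -m jog '0 0 0 0 0 -0.2 0;0 0 0 0 0 -0.4 0;0 0 0 0 0 -0.5 0;0 0 0 0 0 -0.54 0;0 0 0 0 0 -0.54 0' && python3 -m jog '0 0 0 0 0 -0.05 0;0 0 0 0 0 -0.1 0;0 0 0 0 0 -0.1 0'
```

```text
time_s: 12.15
ee_pos: [569.4, -247.7, 37.9]
ee_rot: [-180.0, 0.0, -175.8]
force: [-2.3, 0.0, 7.0]
gripper_width: 35.7
time_s: 12.52
ee_pos: [569.7, -247.8, 37.9]
ee_rot: [-179.9, 0.1, -175.8]
force: [-5.2, 2.3, 20.1]
gripper_width: 36.0
```

```bash
python3 -m jog '0 0 0 0 0 0.08 0;0 0 0 0.01 -0.16 0.08 0;0 0 0 0.02 -0.32 0.08 0;0 0 0 0.03 -0.44 0.08 0;0 0 0 0.03 -0.44 0.08 0' && python3 -m jog '0 0 0 0.15 0.01 0 0;0 0 0 0.3 0.02 0 0;0 0 0 0.4 0.03 0 0;0 0 0 0.4 0.03 0 0'
```

```text
time_s: 13.15
ee_pos: [571.3, -258.9, 37.9]
ee_rot: [-180.0, 0.2, -175.8]
force: [-0.3, 1.3, 9.5]
gripper_width: 35.5
time_s: 13.65
ee_pos: [580.7, -258.5, 37.9]
ee_rot: [-179.9, 0.1, -175.7]
force: [-3.2, 0.2, 9.6]
gripper_width: 35.7
```

```bash
python3 -m jog '0 0 0 0 -0.08 0 0;0 0 0 0 -0.16 0 0;0 0 0 0 -0.2 0 0;0 0 0 0 -0.2 0 0' && python3 -m jog '0 0 0 0.08 0 0 0;0 0 0 0.14 0 0 0;0 0 0 0.2 0 0 0;0 0 0 0.2 0 0 0'
```

```text
time_s: 14.15
ee_pos: [581.2, -261.6, 37.9]
ee_rot: [179.9, 0.2, -175.8]
force: [-0.6, 5.5, 10.1]
gripper_width: 35.8
time_s: 14.65
ee_pos: [584.1, -261.3, 37.9]
ee_rot: [179.8, -0.1, -175.8]
force: [-5.8, 6.1, 13.3]
gripper_width: 35.6
```

```bash
python3 -m jog '0 0 0 0.06 -0.06 0 0;0 0 0 0.12 -0.1 0 0;0 0 0 0.12 -0.1 0 0' && python3 -m jog '0 0 0 0.06 0 0 0;0 0 0 0.12 0 0 0;0 0 0 0.12 0 0 0'
```

```text
time_s: 15.02
ee_pos: [584.8, -261.4, 38.0]
ee_rot: [179.5, -0.4, -175.8]
force: [-10.0, 11.5, 19.5]
gripper_width: 35.3
time_s: 15.4
ee_pos: [585.0, -261.5, 38.1]
ee_rot: [179.5, -0.7, -175.8]
force: [-16.5, 10.3, 23.3]
gripper_width: 36.0
```

```bash
python3 -m jog '0 0 0 0 -0.08 0.08 0;0 0 0 0 -0.08 0.08 0;0 0 0 0 -0.08 0.08 0;0 0 0 0 -0.08 0.08 0' && python3 - <<'E'
from h import *
s=env.state();print(s["ee_pos"],s["ee_rot"],s["gripper_width"],s["force"],s["torque"])
for c in ["scene","side"]:
    f=grab_frame(c)
    x,y=(140,140) if c=="scene" else (265,205)
    cv2.imwrite(f"pics/c5{c}.png",cv2.resize(f[y:y+100,x:x+110,::-1],None,fx=5,fy=5,interpolation=cv2.INTER_CUBIC))
P=cam("wrist");f=grab_frame("wrist")
M=np.array([(45,-35,28),(45,39,28),(-70,-35,28),(40,-35,28),(17,-17,60),(-11,-35,60),(-11,1,60),(45,1,60),(45,-35,60)],float)
a=np.radians(4.06);c,s_=np.cos(a),np.sin(a)
W=np.c_[561.1+c*M[:,0]-s_*M[:,1],-246.3+s_*M[:,0]+c*M[:,1],M[:,2]]
g=np.ascontiguousarray(f[:,:,::-1])
for p in proj(P,W): cv2.circle(g,tuple(int(round(v)) for v in p),2,(0,0,255),-1)
g=cv2.resize(g[150:384,150:362],(453,500))
a=cv2.imread("pics/c5scene.png");b=cv2.imread("pics/c5side.png")
v=cv2.resize(np.vstack([a,b]),(275,500));cv2.imwrite("pics/c5.png",np.hstack([g,v]))
E
```

```text
time_s: 15.9
ee_pos: [584.9, -261.5, 38.2]
ee_rot: [179.3, -0.7, -175.8]
force: [-12.7, 13.4, 15.0]
gripper_width: 36.0
[ 584.93096855 -261.51610391   38.17694995] [ 179.28055344   -0.74210494 -175.84071006] 36.01284411032659 [-12.68789241  13.3592457   15.03536984] [ 2.65469861  2.23948393 -0.1550312 ]
```

View pics/c5.png

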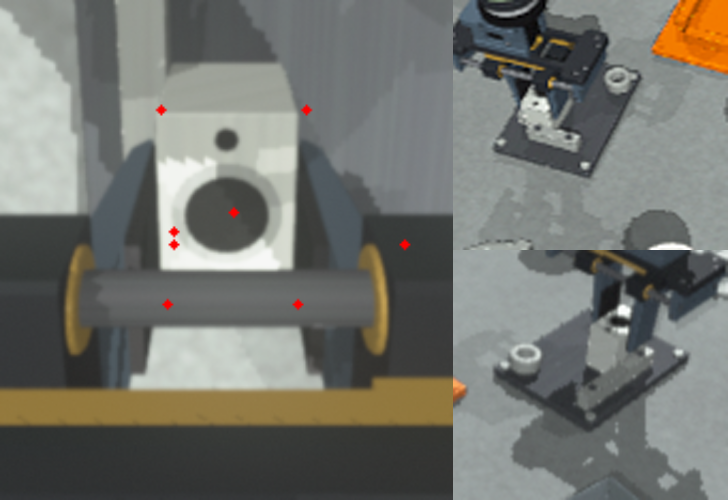

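Block matches the predicted seat within about 2 mm, and both fences push back. My second tab measurement (-69 against -78 at rest) leaves the slide's return unproven, so I compare it with the first scene picture.

```bash
python3 - <<'E'
from h import *
a=cv2.imread("pics/scene0.png");f=np.ascontiguousarray(grab_frame("scene")[:,:,::-1])
t=a[202:216,343:358]
r=cv2.matchTemplate(f[190:240,280:380],t,cv2.TM_CCOEFF_NORMED);_,v,_,l=cv2.minMaxLoc(r);print("tab match",v,np.array(l)+[280,190],"start (343,202)")
S=cam("scene");print("px per 70mm",proj(S,[[527.5,266.7,107],[544.8,198.9,107]]))
t=a.copy();b=a[0:1]
for n,(x,y,w,h) in dict(tape=(250,172,20,30),bottle=(258,253,22,32),cup=(208,235,38,44),wrench=(392,203,66,48),tray=(133,105,54,38),collar=(198,164,18,16)).items():
    q=f[y-8:y+h+8,x-8:x+w+8];_,v,_,l=cv2.minMaxLoc(cv2.matchTemplate(q,a[y:y+h,x:x+w],cv2.TM_CCOEFF_NORMED));print(n,round(v,2),np.array(l)-8)
s=env.state();print(s["force"],s["time_s"],s["gripper_width"])
E
```

```text
tab match 0.8982173800468445 [343 202] start (343,202)
px per 70mm [[351.32697126 207.77148048]
 [325.50046089 204.86159221]]
tape 1.0 [0 0]
bottle 1.0 [0 0]
cup 1.0 [0 0]
wrench 0.86 [0 0]
tray 0.19 [ 3 -2]
collar 0.97 [0 0]
[-13.47219268  13.56722886  14.54515752] 16.1 35.710665198766634
```

```bash
python3 -c "
from workcell import env
print(env.job_done())"
```

```text
the job is handed in; nothing more can be done
None
```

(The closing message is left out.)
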